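Open the roaster's chaff extractor and test its interlock switch

ROBOT

A 6-joint arm with a two-finger parallel gripper is mounted at the origin on the work surface. World frame = base frame: x ahead of the robot, y to its left, z up, the work surface at z = 0. Lengths are in mm, angles in degrees, forces in N, time in s.
With the tool pointing down it reaches from about 350 to 850 mm from the base axis. Payload 8.1 kg.
Tool frame: the origin (TCP) lies between the finger pads; the fingertips stand 22 mm ahead of it and the grasp point (between the pads) lies 3 mm ahead of it; z points along the fingers, y is the direction in which the jaws open and shut (so a half turn about z gives the same grasp; the last joint's range is limited). The gripper opens to 85 mm and grips with 20 to 120 N. Pads are 22 mm wide; open, the fingers measure 114 mm over their backs; the gripper's body (76 mm by 85 mm) begins 54 mm behind the grasp point. The pads swing forward as they close: fully open they stand 13 mm farther back than shut.
Start: joints at [-75.596, 7.471, 85.268, -0, 87.261, -4.893], TCP at [198.301, -566.288, 253.292] pointing down, gripper open.
Joint ranges: [-169.43, 169.43], [-51.17, 129.36], [1.28, 143.12], [-76.62, 256.62], [0, 156.53], [-152.29, 152.29]. Speed limits (degrees/s): [136.94, 136.94, 159.86, 180, 180, 180].

INTERFACE

Orientations are given as [roll, pitch, yaw] about the fixed x, y, z axes, in that order (R = Rz(yaw) Ry(pitch) Rx(roll)).
In Python, from bench import r gives the robot as it stands.
- The arm moves only by the tool drive_tool, never from a script. Its argument "moves" is a list of rows, each a list of 2 entries, a list of its own where there are three numbers: the shift along the world's x, y, z in mm, then the turn about the world's z in degrees. A call has exactly 8 rows; each row is the pose to reach, as a shift and turn from the pose commanded when the call began; what a row does not reach only later rows make up. A row lasts 1/12 s, in which the tool goes at most 41.7 mm and 7.16 degrees, less where a joint would pass 70% of its speed; a pose out of reach is approached as far as the arm can. A call with a gripper value outside its range is refused whole. "fingers" is the finger opening in mm, from 0 to 85.4, set as the call begins (left out, the last holds). The fingers move at their own pace and stop on an object; "squeeze" is the grip in N (left out, the last holds). Time passes only in rows, so rows that repeat a pose let the fingers close, or fill a call up. It gives the time, the measured TCP pose, the force and the opening at its end, in the units of the state.
- r.sense(): the state, without advancing time (a new reading comes with each control period).
- r.snapshot(name): name is "scene" or "top"; returns a dict with "pixels" (480x640x3 uint8, red, green, blue), "camera_matrix" (3x3 intrinsics, pixels), "k1" (the pictures are not rectified: a ray, as slopes to the right and down, at radius r is drawn at 1 + k1 r^2 times it, then the intrinsics apply), "xyz" and "orientation" of the camera in the world. Camera axes: x right, y down, z forward; pixel columns grow to the right and rows downward; lengths in mm; the calibration is good to about 2 mm. A picture is of the moment at which its call begins. There is no depth.
- r.hand_in(): hands the job in, once; it reports no verdict.
The state is a dict: "time": time; "joint_pos": joint angles; "qd": joint speeds; "joint_efforts": joint torques, N m; "tool_pos": TCP position; "tcp_rot": TCP orientation; "ft_force": force on the tool from outside, world axes, zero at the start; "wrist_torque": the same for the moment, N m; "finger_gap": finger opening in mm.
Only numpy, scipy, OpenCV 4.12 (cv2) and the standard library are available. Lean on these libraries where they do the work, as an engineer would, in place of code of your own. Each camera call takes 0.05 s, during which the arm holds its last target.

TASK

Open the chaff extractor on the counter: turn its three turn buttons aside, then lift the access panel out by its bow handle and lower it, handle up, onto the middle of the rubber mat. Then test the interlock switch that the panel was holding down: press its roller arm well down by hand until it clicks and let it spring back. Leave the bowls, the jar and the timer alone.

Things in the scene. Friction and masses are not known exactly. Their poses are not given: they have to be found in the camera images.
- extractor: Grey sheet-metal chaff extractor, fixed, left or right of the mat, turned up to 0.45 rad. Origin: on the counter under the panel's centre; z up, fan section to its +y. Box x -105..105, y -112..206 mm, flat top 120 high; inlet pipe out of its -y end to y -156, below 102. The panel lies flush in a rebate 134 x 184, 6 deep; below it the opening is 110 (x) x 160 (y).
- motor_top (a point): Top centre of the black fan motor standing on the extractor's fan section, at extractor (-45, 159), 206 mm high: a cylinder of 40 mm radius, with a terminal box to y 207. Beside it, at (52, 159), an open outlet pipe of 32 mm radius (flange 42), top 170 high. Keep clear of both.
- button_near (a joint): Turn angle (rad) of the turn button on the extractor's -x side, counter-clockwise from above positive. 0: square across the panel's edge, lapping it by 9.5 mm; +-1.57: parallel to the edge, aside. Clear of the panel beyond about 1.1 either way; stops at +-1.9; starts between -0.7 and 0.7. Light friction (0.04 N m), stays where left.
- button_far_left (a joint): Turn angle (rad) of the turn button on the extractor's +x side, the one nearer the fan (+y), counter-clockwise from above positive. 0: square across the panel's edge, lapping it by 9.5 mm; +-1.57: parallel to the edge, aside. Clear of the panel beyond about 1.1 either way; stops at +-1.9; starts between -0.7 and 0.7. Light friction (0.04 N m), stays where left.
- button_far_right (a joint): Turn angle (rad) of the turn button on the extractor's +x side, the one away from the fan (-y), counter-clockwise from above positive. 0: square across the panel's edge, lapping it by 9.5 mm; +-1.57: parallel to the edge, aside. Clear of the panel beyond about 1.1 either way; stops at +-1.9; starts between -0.7 and 0.7. Light friction (0.04 N m), stays where left.
- button_near_fin (a point): Middle of the thumb fin of the turn button on the -x side, on its pivot: extractor (-79.5, 0), 136.5 mm high. Steel round-ended bar 48 x 13 x 6 mm, 1.5 above the frame, pivoted at its middle, with an upright fin along it 30 long, 8 thick, top 25.5 above the frame. x axis along bar and fin (both ends alike), y across the fin, z up. Pinch across y from above and turn.
- button_far_left_fin (a point): Middle of the thumb fin of the turn button on the +x side nearer the fan, on its pivot: extractor (79.5, 55), 136.5 mm high. Steel round-ended bar 48 x 13 x 6 mm, 1.5 above the frame, pivoted at its middle, with an upright fin along it 30 long, 8 thick, top 25.5 above the frame. x axis along bar and fin (both ends alike), y across the fin, z up. Pinch across y from above and turn.
- button_far_right_fin (a point): Middle of the thumb fin of the turn button on the +x side away from the fan, on its pivot: extractor (79.5, -55), 136.5 mm high. Steel round-ended bar 48 x 13 x 6 mm, 1.5 above the frame, pivoted at its middle, with an upright fin along it 30 long, 8 thick, top 25.5 above the frame. x axis along bar and fin (both ends alike), y across the fin, z up. Pinch across y from above and turn.
- panel: Access panel: plain light-grey metal plate 130 (x) x 180 (y) x 6 mm, 0.3 to 0.5 kg, loose in the rebate with 2 mm play all round, lifts straight up once all buttons are aside. Origin: centre of its underside (114 mm high in the frame); z up, x and y along the extractor's x and y. Carries a dark bow handle.
- panel_grip (a point): Middle of the bow handle's bar: 41 mm above the panel's underside, over its centre. Round bar 10 mm thick, 84 long, along the panel's y, with 30 mm clear below it; legs at y +-48. Pinch across the panel's x from above. Axes as the panel's.
- interlock_arm (a joint): Angle in rad of the switch's roller arm. 0: free, arm up; grows as the roller is pressed down. Clicks at 0.35; stop at 0.75. The panel in its frame holds it at about 0.40; it springs back by itself (1 to 2 N at the roller).
- interlock_roller (a point): Centre of the black roller (9 mm radius, 10 wide, axis along x) on the switch's 40 mm arm, under the panel. Arm pivot at extractor (20, -62), 95 high, roller to its +y. Free: centre at (20, -30), 119 high, top 8 above the frame; at the click 12 lower, at the stop 28 lower (y -22). Switch body 28 x 26, top 99 high, at (20, -74). Press from above with shut fingertips.
- mat: Black ribbed rubber mat 190 (x) x 240 (y) x 4 mm, fixed flat on the counter; origin: centre of its underside, top 4 mm high; z up. Left or right of the extractor, turned up to 0.4 rad.
- bowl_a: White tasting bowl, 92 mm wide at the rim, 62 high, standing just beyond the mat; origin: centre of its base. Leave alone.
- bowl_b: Second white tasting bowl like the first, beside it beyond the mat; origin: centre of its base. Leave alone.
- bean_jar: Brown glass jar with a black cap, 68 mm wide, 105 high, standing just beyond the extractor (+x side); origin: centre of its base. Leave alone.
- timer: White upright kitchen timer 26 x 62 x 66 mm high, beyond the middle of the work; origin: centre of its base. Leave alone.
Things that resemble listed ones, but are neither listed nor needed, are in the scene too. What is meant by the panel is not yellow, and is the smaller of those in its own colour.

How it is judged (in metres and radians):
On the way, in this order (a step that is already met when the one before it is completed fails the run):
1. all three turn buttons are turned aside, clear of the panel, while the panel still lies in its frame ((value of joint button_near above 1.15 rad or value of joint button_near below -1.15 rad) and (value of joint button_far_left above 1.15 rad or value of joint button_far_left below -1.15 rad) and (value of joint button_far_right above 1.15 rad or value of joint button_far_right below -1.15 rad) and z of panel in the frame of extractor below 0.119 m), for 0.1 s.
2. the panel is lifted out of its frame, at least 20 mm up (height (world z) of panel above 0.134 m and contact force between the fingers and panel above 0.5 N), for 0.1 s.
3. the panel is lowered onto the mat while still held: its centre within 45 mm of the mat's centre, its underside no more than 12 mm above the mat, handle up (horizontal distance between panel and mat below 0.045 m and height (world z) of panel below 0.016 m and angle between panel's own z axis and vertical below 0.2 rad and contact force between the fingers and panel above 0.5 N).
4. the roller arm of the interlock switch is pressed past its click (0.35 rad) with the panel lying on the mat (value of joint interlock_arm above 0.35 rad and horizontal distance between panel and mat below 0.045 m and height (world z) of panel below 0.008 m), for 0.05 s.
At the end, for the whole second after the job is handed in: All three buttons more than 1.15 rad from square; panel at rest lying on the mat, handle up, within 0.06 rad of level, its centre within 45 mm of the mat's centre; roller arm back below 0.1 rad ((value of joint button_near above 1.15 rad or value of joint button_near below -1.15 rad) and (value of joint button_far_left above 1.15 rad or value of joint button_far_left below -1.15 rad) and (value of joint button_far_right above 1.15 rad or value of joint button_far_right below -1.15 rad) and horizontal distance between panel and mat below 0.045 m and height (world z) of panel below 0.008 m and angle between panel's own z axis and vertical below 0.06 rad and linear speed of panel below 0.02 m/s and value of joint interlock_arm below 0.1 rad); the robot touches nothing.
It fails at once if a bowl, the jar or the timer is moved by more than 25 mm (distance of any of bowl_a, bowl_b, bean_jar, timer from where it was at the start of the episode above 0.025 m).
It also fails if it takes over 72 s, if anything falls off the work surface, if the arm or the gripper's body presses on something with over 40 N, if the wrist force passes 120 N, or if a joint passes its speed limit or range.

## Working session

There is one attempt and no reset: what is moved stays moved. The work goes in short steps, Python scripts to look and compute and a tool call to move; the robot and the scene stay as the last step left them, time stands still between calls to the robot, and variables do not carry over. Pictures are saved under pics/ and viewed, and the job is handed in when it is done.

Besides the shell and the picture viewer there is one more tool, called after ">>>" as name(argument=value, ...) on one line, values as JSON. drive_tool: Moves the arm, as the interface text tells. Its arguments: {"type":"object","properties":{"moves":{"type":"array","items":{"type":"array"}},"fingers":{"type":"number"},"squeeze":{"type":"number"}},"required":["moves"]}

```bash
mkdir -p pics; ls
python3 - <<'E'
from bench import r
import cv2
print(r.sense())
for n in("scene","top"):
    s=r.snapshot(n)
    cv2.imwrite(f"pics/{n}0.png",s["pixels"][:,:,::-1])
    print(n,s["camera_matrix"],s["k1"],s["xyz"],s["orientation"])
E
```

```text
pics
{'time': 0.0, 'joint_pos': array([-7.55963130e+01,  7.51653287e+00,  8.53300509e+01, -1.15324459e-03,
        8.72614430e+01, -4.89524907e+00]), 'qd': array([ 0.08025448, -0.01459412,  0.09101129, -0.10218211, -0.16951347,
        0.04482763]), 'joint_efforts': array([ 1.21492511e-03, -5.69396281e+01, -5.00548053e+01, -1.23489172e-04,
        1.48564309e-02,  2.23206814e-05]), 'tool_pos': array([ 198.162286  , -565.7854096 ,  252.22214656]), 'tcp_rot': array([-1.79892269e+02, -8.07076710e-03,  1.92989846e+01]), 'ft_force': array([-0.19198026,  0.51735972, -0.81003583]), 'wrist_torque': array([-0.00139615,  0.035937  , -0.05030085]), 'finger_gap': 85.23569525117826}
scene [[492.30018125   0.         314.17411893]
 [  0.         492.30018125 239.89055876]
 [  0.           0.           1.        ]] 0.020162458126553682 [1234.43799144  365.42974618  930.81271423] [-134.52258573    0.2204036   105.53340947]
top [[564.74271639   0.         310.51280148]
 [  0.         564.74271639 227.47147228]
 [  0.           0.           1.        ]] -0.044985029400714145 [ 400.95346586  159.7543188  1414.52322977] [-175.27746842   -1.08435761  -88.40418786]
```

View pics/scene0.png

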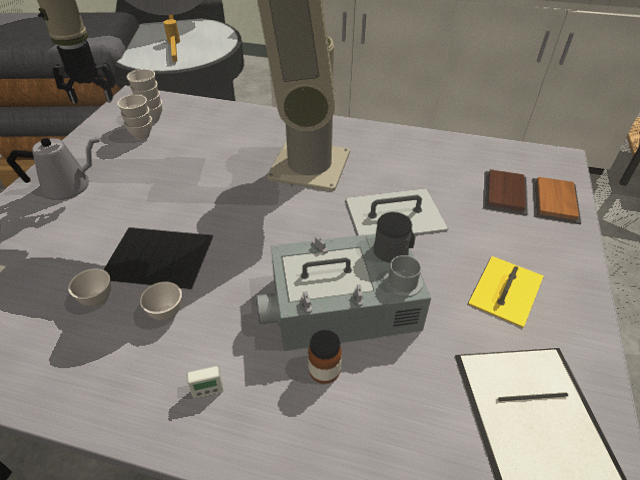

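View pics/top0.png

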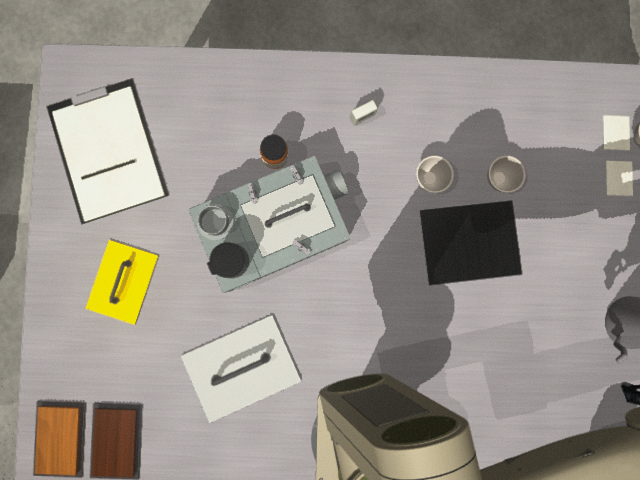

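The panel sits in the extractor (top view about 288,215). The mat is at (471,243), and a larger look-alike panel lies at (241,367). I'll zoom in to measure.

```bash
cat > h.py <<'E'
import numpy as np, cv2
from scipy.spatial.transform import Rotation as R
def cam(s):
    M=R.from_euler('xyz',s["orientation"],degrees=True).as_matrix()
    return s["camera_matrix"],s["k1"],np.array(s["xyz"]),M
def proj(s,P):
    K,k,c,M=cam(s); q=(np.atleast_2d(P)-c)@M
    u=q[:,:2]/q[:,2:]; u=u*(1+k*(u**2).sum(1,keepdims=True))
    return u*[K[0,0],K[1,1]]+K[:2,2]
def unproj(s,uv,z):
    K,k,c,M=cam(s); d=(np.atleast_2d(uv)-K[:2,2])/[K[0,0],K[1,1]]
    u=d.copy()
    for _ in range(20): u=d/(1+k*(u**2).sum(1,keepdims=True))
    w=np.c_[u,np.ones(len(u))]@M.T
    t=(z-c[2])/w[:,2]
    return c+w*t[:,None]
def fr(p,P): # p=(x,y,yaw rad)
    c,s=np.cos(p[2]),np.sin(p[2]); P=np.atleast_2d(np.array(P,float))
    return np.c_[P[:,0]*c-P[:,1]*s+p[0],P[:,0]*s+P[:,1]*c+p[1],P[:,2]]
def crop(px,x0,y0,w,h,f): return cv2.resize(px[y0:y0+h,x0:x0+w],None,fx=f,fy=f,interpolation=cv2.INTER_CUBIC)[:,:,::-1]
E
python3 - <<'E'
from bench import r
from h import *
import pickle
S={n:r.snapshot(n) for n in("scene","top")}
pickle.dump(S,open("s0.pkl","wb"))
cv2.imwrite("pics/t_ex.png",crop(S["top"]["pixels"],180,140,190,150,4))
cv2.imwrite("pics/s_ex.png",crop(S["scene"]["pixels"],250,205,190,150,4))
cv2.imwrite("pics/t_mat.png",crop(S["top"]["pixels"],405,150,130,145,4))
E
```

```text
(no output)
```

View pics/t_ex.png

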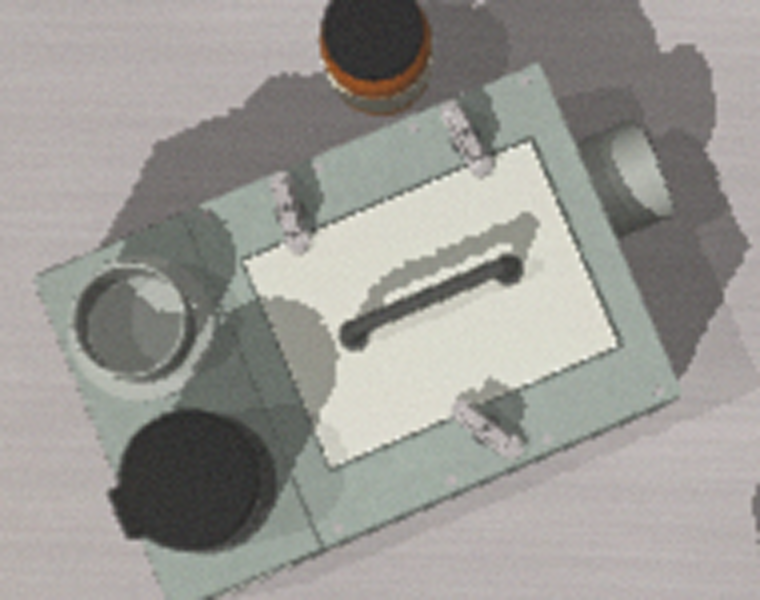

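View pics/s_ex.png

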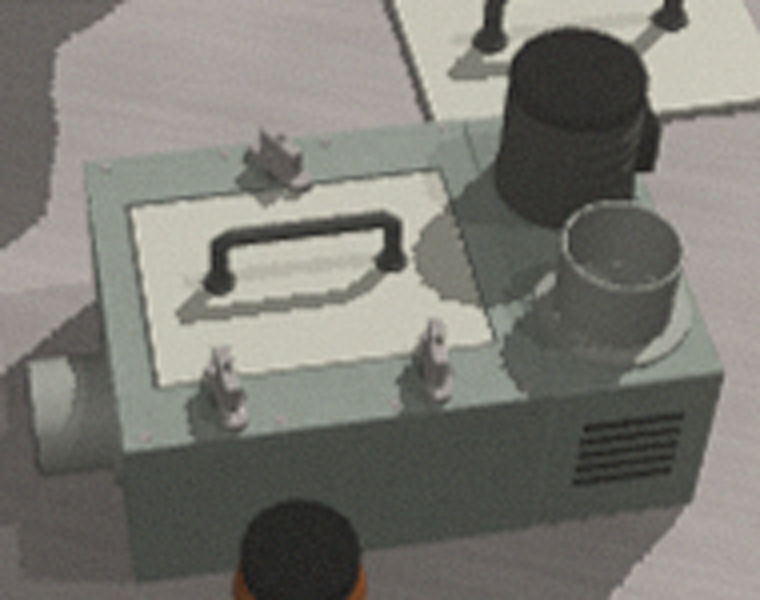

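View pics/t_mat.png

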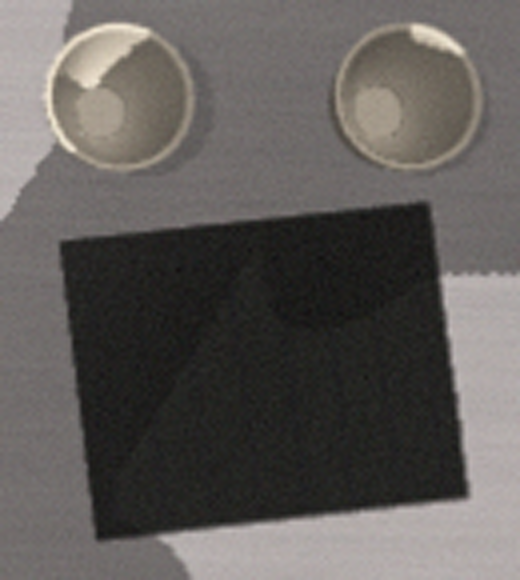

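```bash
cat > fit.py <<'E'
from h import *
import pickle
from scipy.optimize import least_squares
S=pickle.load(open("s0.pkl","rb"))
T=S["top"];C=S["scene"]
def uc(p,x0,y0): return (np.array(p,float)+.5)/4-.5+[x0,y0]
em=[[105,-112],[-105,-112],[105,206],[65,-90],[-65,-90],[65,90],[-65,90]]
et=uc([[540,63],[679,397],[38,275],[533,141],[619,346],[245,259],[331,467]],180,140)
em2=[[105,-112],[-105,-112],[105,206],[65,-90],[-65,-90],[-65,90],[65,90]]
es=uc([[127,452],[86,163],[722,375],[158,386],[128,206],[434,170],[494,340]],250,205)
z=lambda m,h:np.c_[np.array(m,float),np.full(len(m),h)]
f=lambda p:np.r_[(proj(T,fr(p,z(em,120)))-et).ravel(),(proj(C,fr(p,z(em2,120)))-es).ravel()]
res={}
for nm,g in(("both",f),("top",lambda p:f(p)[:14]),("scene",lambda p:f(p)[14:])):
    o=least_squares(g,[500,170,0.3]);print(nm,o.x,np.degrees(o.x[2]),np.abs(o.fun).max());res[nm]=o.x
mt=uc([[62,242],[430,203],[467,495],[97,540]],405,150)
mm=[[95,120],[95,-120],[-95,-120],[-95,120]]
o=least_squares(lambda p:(proj(T,fr(p,z(mm,4)))-mt).ravel(),[500,-150,0.]);print("mat",o.x,np.degrees(o.x[2]),np.abs(o.fun).max())
mat=o.x; E=res["both"]
if __name__=="__main__":
    fins={"near":(-79.5,0),"fl":(79.5,55),"fr":(79.5,-55)}
    for n,(x,y) in fins.items():
        print(n,fr(E,[[x,y,136.5]]).round(1))
    print("grip",fr(E,[[0,0,155]]),"roller",fr(E,[[20,-30,119]]))
    # button model overlay residual images
    for cn,s,x0,y0 in(("t",T,180,140),("s",C,250,205)):
        im=np.ascontiguousarray(crop(s["pixels"],x0,y0,190,150,4))
        for n,(x,y) in fins.items():
          for a in(0,):
            P=fr(E,[[x,y,121.5],[x,y,145.5],[x-15,y,145.5],[x+15,y,145.5],[x-24,y,127.5],[x+24,y,127.5]])
            q=((proj(s,P)-[x0,y0]+.5)*4-.5)
            for k,c in zip(q,[(0,0,255),(255,0,0),(255,0,255),(255,0,255),(0,255,0),(0,255,0)]): cv2.circle(im,tuple(int(v) for v in k.round()),3,c,-1)
        cv2.imwrite(f"pics/ov_{cn}.png",im)
E
python3 fit.py
```

```text
both [5.34072981e+02 1.92638127e+02 4.28845705e-01] 24.57104896275236 2.0764940353836323
top [5.34858797e+02 1.91374947e+02 4.26005965e-01] 24.40834382046288 1.4869988724163647
scene [5.33119126e+02 1.93681048e+02 4.32587112e-01] 24.785415807315715 1.3848930804591646
mat [ 4.93529172e+02 -2.69441662e+02  1.35546035e-01] 7.766215710182216 0.8201604888207612
near [[461.8 159.6 136.5]]
fl [[583.5 275.7 136.5]]
fr [[629.2 175.7 136.5]]
grip [[534.07298107 192.6381269  155.        ]] roller [[564.7365471  173.67116303 119.        ]]
```

Run:
```python
import cv2,numpy as np
a=cv2.imread("pics/ov_t.png");b=cv2.imread("pics/ov_s.png")
ps=[a[70:290,230:530],a[360:490,400:580],b[290:470,160:490],b[100:230,200:350]]
ps=[cv2.resize(p,(400,300),interpolation=cv2.INTER_CUBIC) for p in ps]
cv2.imwrite("pics/ovb.png",np.vstack([np.hstack(ps[:2]),np.hstack(ps[2:])]))
```

```text
(no output)
```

View pics/ovb.png

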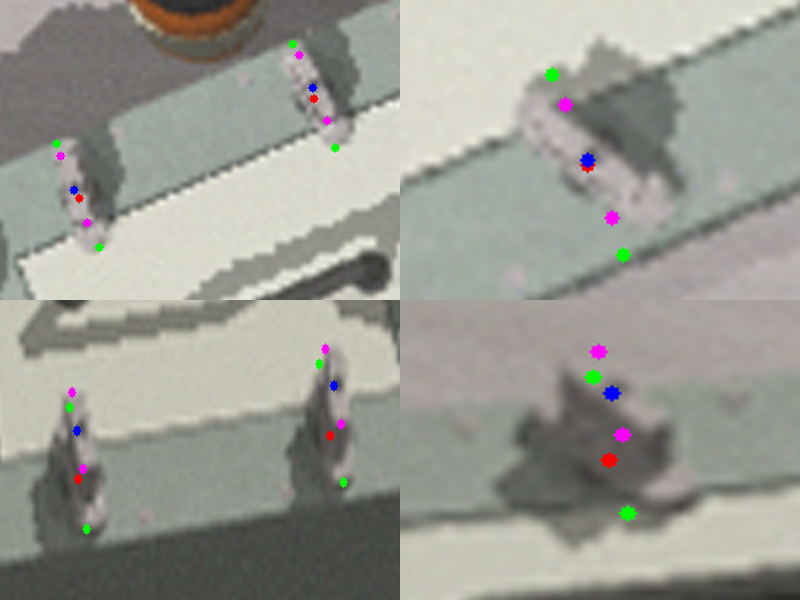

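Fit: extractor at about (534, 192.6) with yaw 24.5°, mat at (493.5, -269.4) with yaw 7.8°. From the top view, far_left is about 0°, far_right about +6° and near about +26°. The two cameras agree to about 2 mm. I'll turn all three buttons counter-clockwise, far_left first.

>>> drive_tool(moves=[[[17,38,0],0],[[34,76,0],1],[[51,114,0],2],[[69,152,0],3],[[86,190,0],4],[[104,227,0],5],[[121,265,0],5],[[138,303,0],5]], fingers=45, squeeze=40)

```text
time: 0.87
tool_pos: [336.5, -261.4, 253.2]
tcp_rot: [180.0, -0.0, 24.3]
ft_force: [0.8, 0.3, -1.5]
finger_gap: 45.1
```

>>> drive_tool(moves=[[[17,38,0],0],[[34,76,0],0],[[51,114,0],0],[[69,152,0],0],[[86,190,0],0],[[104,227,0],0],[[121,265,0],0],[[138,303,0],0]])

```text
time: 1.53
tool_pos: [474.7, 42.0, 253.4]
tcp_rot: [180.0, -0.0, 24.3]
ft_force: [1.0, -1.5, -0.0]
finger_gap: 44.4
```

>>> drive_tool(moves=[[[17,38,0],0],[[34,76,0],0],[[51,114,0],0],[[69,152,0],0],[[86,190,0],0],[[104,227,-15],0],[[109,236,-30],0],[[109,236,-53],0]])

```text
time: 2.2
tool_pos: [584.7, 279.6, 200.8]
tcp_rot: [-180.0, -0.2, 24.5]
ft_force: [1.0, -0.2, -0.1]
finger_gap: 45.2
```

```bash
cat > snap.py <<'E'
import sys,pickle
from bench import r
from h import *
tag=sys.argv[1]
S={n:r.snapshot(n) for n in("scene","top")}
pickle.dump(S,open(tag+".pkl","wb"))
s=r.sense();print(s["time"],s["tool_pos"].round(1),s["tcp_rot"].round(1),s["ft_force"].round(1),round(s["finger_gap"],1))
a=crop(S["top"]["pixels"],180,130,190,160,4)[:600];b=crop(S["scene"]["pixels"],240,195,200,165,4)
b=cv2.resize(b,(600,495));a=cv2.resize(a,(600,505))
cv2.imwrite(f"pics/{tag}_t.png",a);cv2.imwrite(f"pics/{tag}_s.png",b)
E
python3 snap.py a1
```

```text
2.3 [580.7 275.7 194.7] [-180.     0.5   24.4] [-0.6  0.1 -1.1] 45.1
```

View pics/a1_s.png

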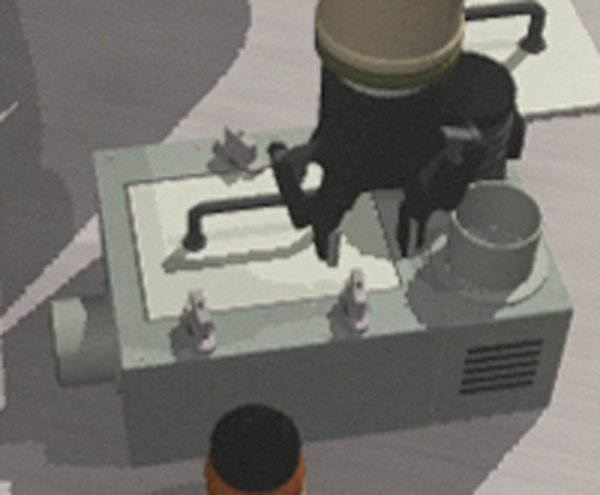

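View pics/a1_t.png

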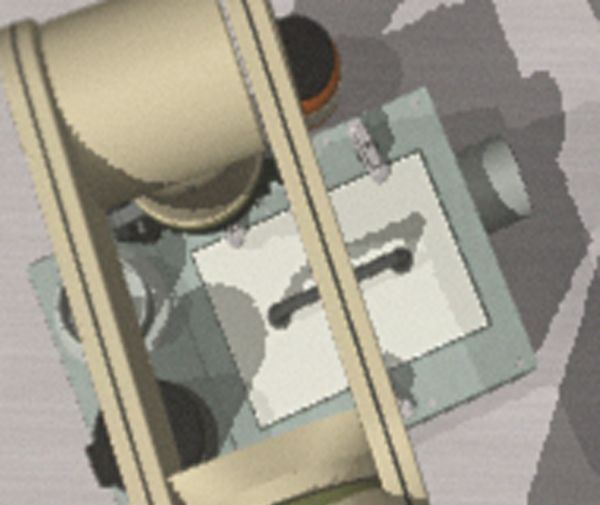

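```bash
cat > tip.py <<'E'
import pickle,sys
from h import *
S=pickle.load(open("a1.pkl","rb"))["scene"]
import numpy as np
t=np.array([580.7,275.7,194.7]);j=np.radians(114.4)
d=np.array([np.cos(j),np.sin(j),0])
for k in(-22.5,22.5):
  for dz in (-12,-17,-22):
    q=(proj(S,t+d*k+[0,0,dz])-[240,195])*3
    print(k,dz,q.round(0))
print((proj(S,[[583.5,275.7,145.5],[629.2,175.7,145.5]])-[240,195])*3)
E
python3 tip.py
python3 - <<'E'
import cv2
from bench import r
from h import *
s=r.snapshot("scene");x=r.sense();print(x["tool_pos"],x["tcp_rot"],x["time"])
cv2.imwrite("pics/a2.png",crop(s["pixels"],310,240,100,75,8))
E
```

```text
-22.5 -12 [[326. 250.]]
-22.5 -17 [[326. 255.]]
-22.5 -22 [[325. 260.]]
22.5 -12 [[392. 242.]]
22.5 -17 [[391. 247.]]
22.5 -22 [[391. 252.]]
[[354.86162754 284.72204333]
 [196.45033422 304.76461773]]
[581.51838716 275.30503665 197.30008465] [-179.98544461    0.3444613    24.33172687] 2.35
```

View pics/a2.png

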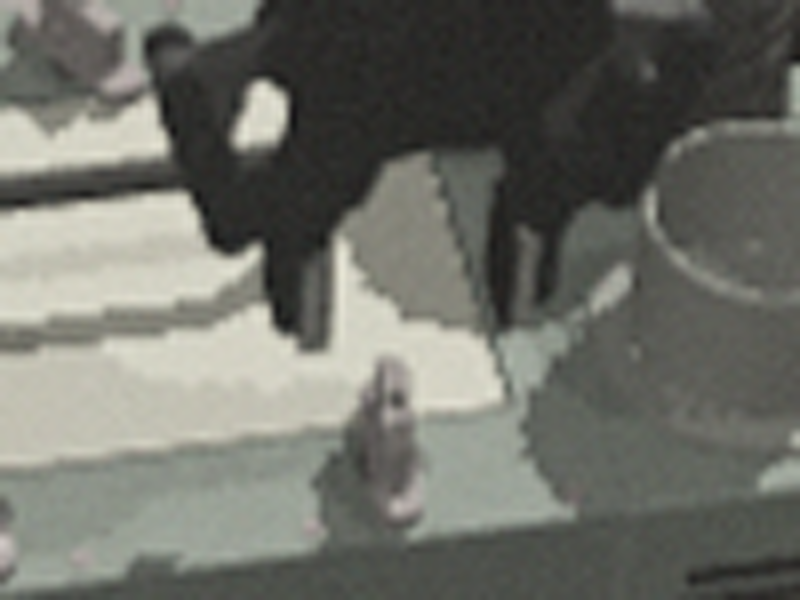

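The fingertips straddle the far_left fin (fin top at about 390,360, tips at 320 and 515). Now I'll descend and pinch.

>>> drive_tool(moves=[[[0,0,-8],0],[[0,0,-18],0],[[0,0,-28],0],[[0,0,-37],0],[[0,0,-43],0],[[0,0,-46],0],[[0,0,-47],0],[[0,0,-47],0]])

```text
time: 3.02
tool_pos: [583.2, 275.6, 153.1]
tcp_rot: [-180.0, 0.0, 24.3]
ft_force: [1.3, -0.4, -0.8]
finger_gap: 45.1
```

>>> drive_tool(moves=[[[0,0,0],0],[[0,0,0],0],[[0,0,0],0],[[0,0,0],0],[[0,0,0],0],[[0,0,0],0],[[0,0,0],0],[[0,0,0],0]], fingers=0, squeeze=25)

```text
time: 3.68
tool_pos: [583.9, 275.7, 154.0]
tcp_rot: [180.0, -0.1, 24.3]
ft_force: [3.1, -2.0, 4.5]
finger_gap: 7.0
```

>>> drive_tool(moves=[[[0,0,0],3],[[0,0,0],9],[[0,0,0],15],[[0,0,0],21],[[0,0,0],27],[[0,0,0],33],[[0,0,0],39],[[0,0,0],45]])

```text
time: 4.35
tool_pos: [583.8, 275.7, 154.0]
tcp_rot: [179.9, -0.0, 69.6]
ft_force: [2.7, -2.2, 4.0]
finger_gap: 7.4
```

>>> drive_tool(moves=[[[0,0,0],6],[[0,0,0],12],[[0,0,0],18],[[0,0,0],24],[[0,0,0],30],[[0,0,0],35],[[0,0,0],39],[[0,0,0],40]])

```text
time: 5.02
tool_pos: [583.7, 275.7, 154.0]
tcp_rot: [179.9, 0.0, 109.5]
ft_force: [2.0, -1.6, 6.1]
finger_gap: 7.1
```

```bash
python3 snap.py a3
```

```text
5.1167 [583.7 275.7 154. ] [179.9   0.  109.3] [ 0.8 -2.5  6.3] 7.3
```

View pics/a3_s.png

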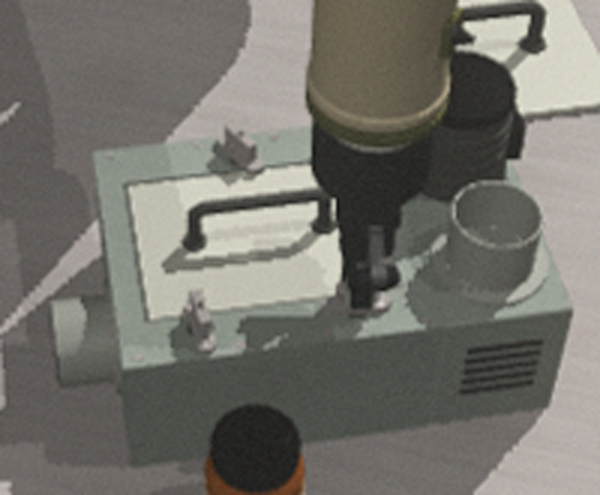

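The far_left button has turned with the gripper (at about 365,300). I'll release it and move on to far_right.

>>> drive_tool(moves=[[[0,0,0],0],[[0,0,0],0],[[0,0,0],0],[[0,0,3],0],[[0,0,13],0],[[0,0,26],0],[[0,0,39],0],[[0,0,47],0]], fingers=45)

```text
time: 5.78
tool_pos: [584.4, 276.2, 203.8]
tcp_rot: [179.8, -0.0, 109.3]
ft_force: [0.1, -0.5, 0.5]
finger_gap: 44.8
```

>>> drive_tool(moves=[[[3,-6,0],-4],[[9,-19,0],-11],[[15,-33,0],-18],[[21,-47,0],-25],[[28,-61,0],-32],[[34,-75,0],-39],[[39,-86,0],-46],[[43,-94,0],-53]])

```text
time: 6.45
tool_pos: [627.2, 180.6, 201.9]
tcp_rot: [179.9, -0.1, 55.9]
ft_force: [-0.1, 0.5, 0.2]
finger_gap: 45.0
```

>>> drive_tool(moves=[[[1,-3,0],-7],[[2,-5,0],-14],[[3,-6,0],-20],[[3,-6,0],-24],[[3,-6,0],-26],[[3,-6,0],-26],[[3,-6,0],-26],[[3,-6,0],-26]])

```text
time: 7.12
tool_pos: [629.5, 175.8, 201.0]
tcp_rot: [180.0, -0.0, 30.4]
ft_force: [0.2, -1.0, -0.5]
finger_gap: 45.2
```

```bash
python3 snap.py a4
```

```text
7.2167 [629.4 175.8 200.7] [180.   -0.   30.4] [ 0.2  0.1 -0.9] 45.1
```

View pics/a4_s.png

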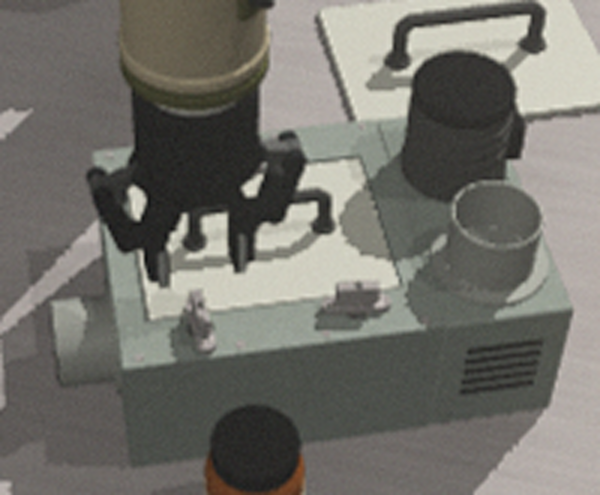

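View pics/a4_t.png

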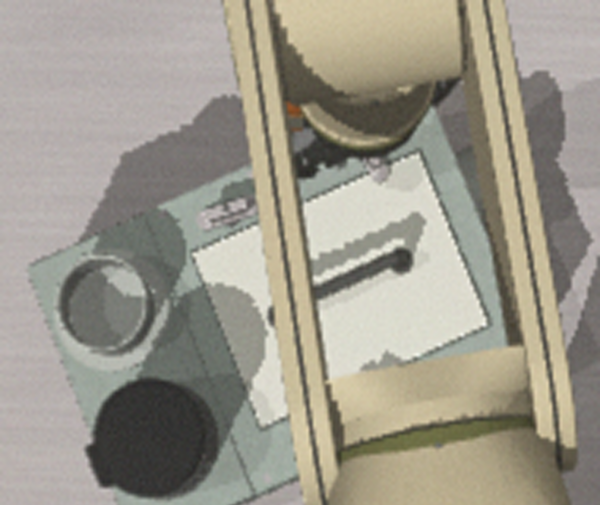

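Far_left is now parallel to the edge (360,295 in the scene crop). The open tips (160,275 and 240,265) straddle the far_right fin (197,310). Same routine: descend, pinch, turn about +80°, release.

>>> drive_tool(moves=[[[0,0,-8],0],[[0,0,-18],0],[[0,0,-28],0],[[0,0,-37],0],[[0,0,-43],0],[[0,0,-46],0],[[0,0,-46],0],[[0,0,-46],0]])

```text
time: 7.88
tool_pos: [629.3, 175.7, 154.2]
tcp_rot: [-180.0, 0.0, 30.3]
ft_force: [-0.6, 0.2, 0.4]
finger_gap: 44.9
```

>>> drive_tool(moves=[[[0,0,0],0],[[0,0,0],0],[[0,0,0],0],[[0,0,0],0],[[0,0,0],0],[[0,0,0],0],[[0,0,0],0],[[0,0,0],0]], fingers=0)

```text
time: 8.55
tool_pos: [629.8, 175.6, 155.1]
tcp_rot: [180.0, -0.1, 30.3]
ft_force: [0.5, -1.3, 5.5]
finger_gap: 7.3
```

>>> drive_tool(moves=[[[0,0,0],3],[[0,0,0],9],[[0,0,0],15],[[0,0,0],21],[[0,0,0],27],[[0,0,0],33],[[0,0,0],39],[[0,0,0],45]])

```text
time: 9.22
tool_pos: [629.9, 175.6, 155.1]
tcp_rot: [179.9, -0.0, 75.6]
ft_force: [0.7, -2.3, 4.9]
finger_gap: 7.0
```

>>> drive_tool(moves=[[[0,0,0],6],[[0,0,0],12],[[0,0,0],18],[[0,0,0],24],[[0,0,0],29],[[0,0,0],33],[[0,0,0],35],[[0,0,0],35]])

```text
time: 9.88
tool_pos: [629.9, 175.6, 155.1]
tcp_rot: [179.9, 0.0, 110.4]
ft_force: [1.0, -1.1, 4.2]
finger_gap: 7.2
```

>>> drive_tool(moves=[[[0,0,0],0],[[0,0,0],0],[[0,0,0],0],[[0,0,3],0],[[0,0,13],0],[[0,0,26],0],[[0,0,39],0],[[0,0,47],0]], fingers=45)

```text
time: 10.55
tool_pos: [630.4, 176.0, 204.9]
tcp_rot: [179.8, 0.0, 110.3]
ft_force: [-0.6, 0.1, 1.1]
finger_gap: 45.3
```

>>> drive_tool(moves=[[[-10,-1,4],-5],[[-30,-3,8],-12],[[-55,-5,8],-19],[[-80,-8,8],-26],[[-105,-10,8],-33],[[-128,-12,8],-40],[[-146,-14,5],-47],[[-158,-15,2],-53]])

```text
time: 11.22
tool_pos: [470.4, 160.8, 204.8]
tcp_rot: [179.9, -0.1, 56.9]
ft_force: [-0.1, -0.1, 0.8]
finger_gap: 45.0
```

>>> drive_tool(moves=[[[-5,-1,-1],-4],[[-8,-1,-2],-7],[[-10,-1,-2],-7],[[-10,-1,-2],-7],[[-10,-1,-2],-7],[[-10,-1,-2],-7],[[-10,-1,-2],-7],[[-10,-1,-2],-7]])

```text
time: 11.88
tool_pos: [461.5, 159.7, 201.4]
tcp_rot: [-180.0, -0.0, 50.3]
ft_force: [-0.4, -0.2, -0.3]
finger_gap: 45.1
```

```bash
python3 snap.py a5
```

```text
11.9833 [461.4 159.7 201.2] [-180.     0.    50.3] [ 0.1 -0.3 -0.1] 45.2
```

View pics/a5_s.png

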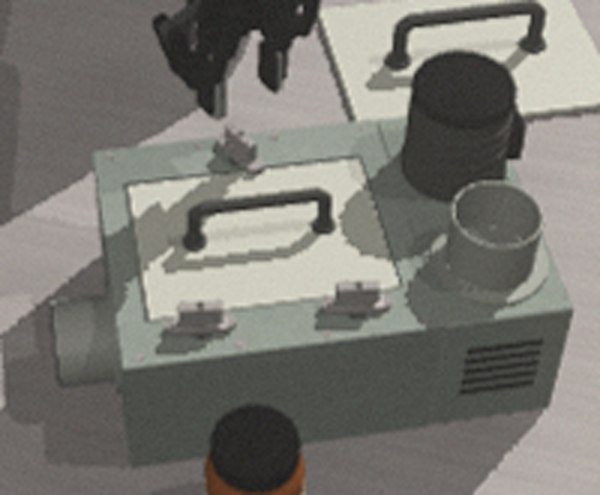

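View pics/a5_t.png

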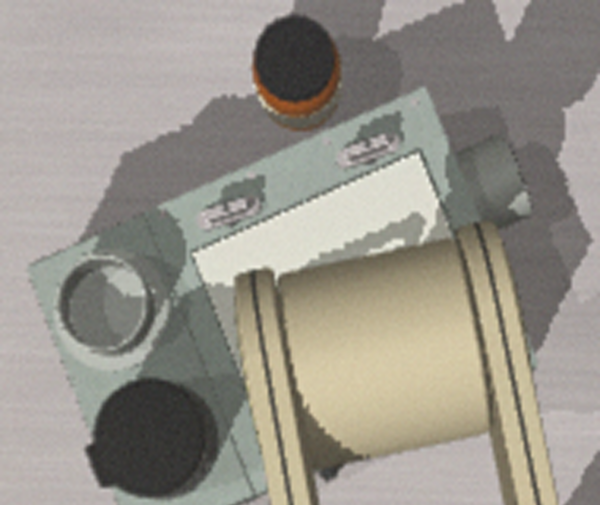

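Both far buttons are aside (200,318 and 360,297). The tips (213,112 and 272,88) are over the near fin (237,140). Repeating the routine for it, with a turn of +60°.

>>> drive_tool(moves=[[[0,0,-8],0],[[0,0,-18],0],[[0,0,-28],0],[[0,0,-37],0],[[0,0,-43],0],[[0,0,-46],0],[[0,0,-46],0],[[0,0,-46],0]])

```text
time: 12.65
tool_pos: [461.3, 159.7, 155.2]
tcp_rot: [-180.0, 0.0, 50.3]
ft_force: [-1.2, -0.5, 1.0]
finger_gap: 45.1
```

>>> drive_tool(moves=[[[0,0,0],0],[[0,0,0],0],[[0,0,0],0],[[0,0,0],0],[[0,0,0],0],[[0,0,0],0],[[0,0,0],0],[[0,0,0],0]], fingers=0)

```text
time: 13.32
tool_pos: [462.2, 159.0, 156.0]
tcp_rot: [179.9, -0.0, 50.3]
ft_force: [3.7, -4.2, 1.0]
finger_gap: 7.5
```

>>> drive_tool(moves=[[[0,0,0],3],[[0,0,0],9],[[0,0,0],15],[[0,0,0],21],[[0,0,0],27],[[0,0,0],33],[[0,0,0],38],[[0,0,0],43]])

```text
time: 13.98
tool_pos: [462.3, 158.9, 156.0]
tcp_rot: [179.9, 0.1, 93.5]
ft_force: [2.4, -5.4, 0.9]
finger_gap: 7.0
```

>>> drive_tool(moves=[[[0,0,0],5],[[0,0,0],10],[[0,0,0],14],[[0,0,0],17],[[0,0,0],18],[[0,0,0],18],[[0,0,0],18],[[0,0,0],18]])

```text
time: 14.65
tool_pos: [462.4, 158.9, 156.1]
tcp_rot: [179.9, 0.1, 111.3]
ft_force: [3.8, -5.0, 0.2]
finger_gap: 7.2
```

>>> drive_tool(moves=[[[0,0,0],0],[[0,0,0],0],[[0,0,0],0],[[0,0,3],0],[[0,0,13],0],[[0,0,26],0],[[0,0,39],0],[[0,0,47],0]], fingers=45)

```text
time: 15.32
tool_pos: [462.0, 160.0, 204.7]
tcp_rot: [179.9, 0.0, 111.3]
ft_force: [-0.3, -0.1, -0.1]
finger_gap: 45.1
```

```bash
python3 snap.py a6
```

```text
15.4167 [462.6 160.1 204.8] [179.8   0.  111.3] [ 0.1 -0.3 -0.4] 45.3
```

View pics/a6_s.png

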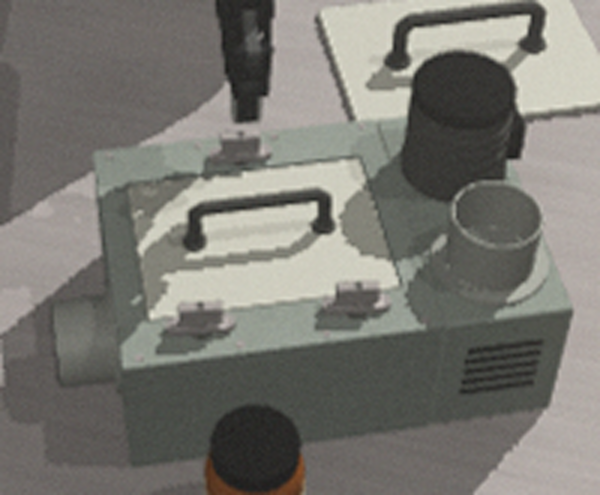

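All three buttons are parallel to the panel's edges. Next is the panel handle.

>>> drive_tool(moves=[[[8,4,0],1],[[22,10,0],2],[[38,17,0],3],[[54,25,0],3],[[65,30,0],3],[[70,32,0],3],[[72,33,0],3],[[72,33,0],3]])

```text
time: 16.08
tool_pos: [533.0, 192.7, 201.7]
tcp_rot: [-179.9, -0.0, 114.3]
ft_force: [-0.5, -0.1, -0.2]
finger_gap: 45.3
```

>>> drive_tool(moves=[[[0,0,-7],0],[[0,0,-16],0],[[0,0,-26],0],[[0,0,-35],0],[[0,0,-41],0],[[0,0,-44],0],[[0,0,-45],0],[[0,0,-45],0]])

```text
time: 16.75
tool_pos: [533.1, 192.7, 157.0]
tcp_rot: [-180.0, -0.0, 114.3]
ft_force: [-0.2, -0.1, 0.8]
finger_gap: 44.9
```

>>> drive_tool(moves=[[[0,0,0],0],[[0,0,0],0],[[0,0,0],0],[[0,0,0],0],[[0,0,0],0],[[0,0,0],0],[[0,0,0],0],[[0,0,0],0]], fingers=0, squeeze=60)

```text
time: 17.42
tool_pos: [533.8, 192.8, 158.0]
tcp_rot: [179.9, 0.0, 114.3]
ft_force: [0.1, 0.1, 5.6]
finger_gap: 8.1
```

```bash
python3 snap.py a7
```

```text
17.5167 [533.7 192.8 158. ] [179.9   0.  114.3] [-1.5 -0.3  5. ] 7.9
```

View pics/a7_s.png

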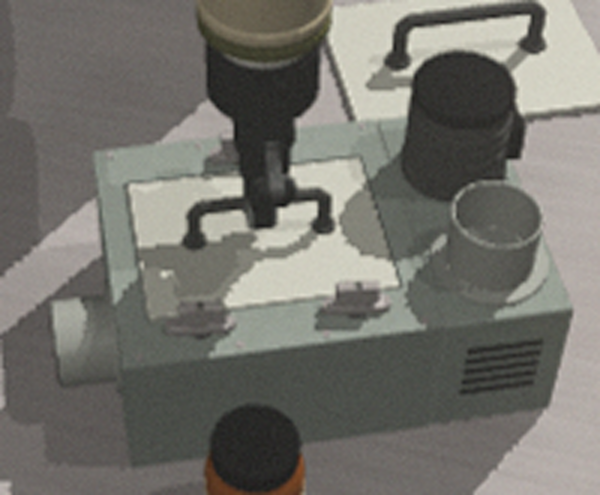

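The handle is gripped at its middle (262,205). Lifting.

>>> drive_tool(moves=[[[0,0,3],0],[[0,0,9],0],[[0,0,18],0],[[0,0,30],0],[[0,0,44],0],[[0,0,58],0],[[0,0,70],0],[[0,0,78],0]])

```text
time: 18.18
tool_pos: [533.9, 192.9, 237.8]
tcp_rot: [179.9, 0.0, 114.3]
ft_force: [-0.4, 0.7, -4.9]
finger_gap: 8.2
```

>>> drive_tool(moves=[[[0,0,4],0],[[0,0,6],0],[[0,0,6],0],[[0,0,6],0],[[0,0,6],0],[[0,0,6],0],[[0,0,6],0],[[0,0,6],0]])

```text
time: 18.85
tool_pos: [533.1, 192.7, 240.9]
tcp_rot: [-180.0, -0.0, 114.3]
ft_force: [-0.7, -0.0, -3.4]
finger_gap: 7.8
```

```bash
python3 snap.py a8
```

```text
18.95 [533.2 192.7 241.1] [-180.    -0.   114.3] [ 0.   0.5 -4.3] 7.6
```

View pics/a8_s.png

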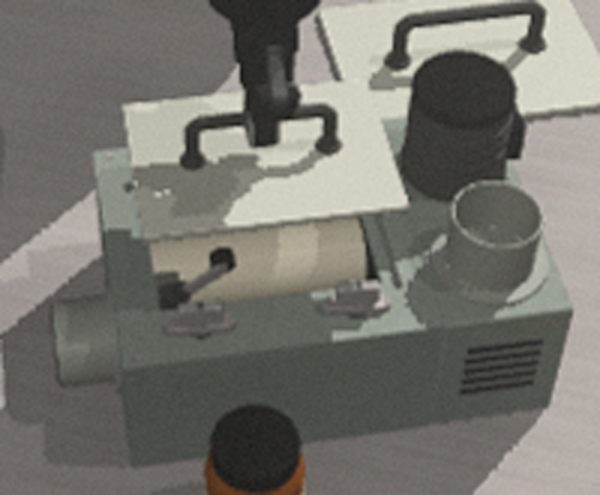

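The panel is level and clear of the frame, and the roller is visible at (222,258). Carrying it to the mat.

>>> drive_tool(moves=[[[-1,-5,0],0],[[-2,-15,0],0],[[-3,-30,0],0],[[-5,-50,0],0],[[-7,-75,0],-1],[[-9,-100,0],-3],[[-11,-125,0],-5],[[-13,-150,0],-7]])

```text
time: 19.62
tool_pos: [519.8, 40.8, 241.4]
tcp_rot: [180.0, 0.0, 107.2]
ft_force: [0.5, -0.1, -4.9]
finger_gap: 8.0
```

>>> drive_tool(moves=[[[-2,-25,0],-2],[[-4,-50,0],-4],[[-6,-75,0],-6],[[-8,-100,0],-8],[[-10,-125,0],-9],[[-12,-150,0],-9],[[-14,-175,0],-9],[[-16,-200,0],-9]])

```text
time: 20.28
tool_pos: [503.5, -159.3, 241.5]
tcp_rot: [180.0, 0.0, 98.3]
ft_force: [1.2, 0.2, -4.0]
finger_gap: 8.1
```

>>> drive_tool(moves=[[[-2,-25,0],0],[[-4,-48,0],0],[[-6,-68,0],0],[[-8,-86,0],0],[[-9,-100,0],0],[[-10,-108,0],0],[[-10,-111,0],0],[[-10,-112,0],0]])

```text
time: 20.95
tool_pos: [494.1, -269.5, 241.2]
tcp_rot: [-180.0, -0.0, 98.3]
ft_force: [-0.7, 0.6, -3.3]
finger_gap: 7.9
```

Run:
```python
from bench import r
from h import *
s=r.snapshot("scene");x=r.sense();print(x["tool_pos"],x["tcp_rot"],x["time"],x["ft_force"])
cv2.imwrite("pics/b1.png",s["pixels"][150:390,50:370,::-1].repeat(2,0).repeat(2,1))
```

```text
[ 494.28536011 -269.14801167  241.24086396] [ 1.79998534e+02 -2.05848926e-02  9.82901573e+01] 21.0 [-0.40780325  0.23039778 -5.01275851]
```

View pics/b1.png

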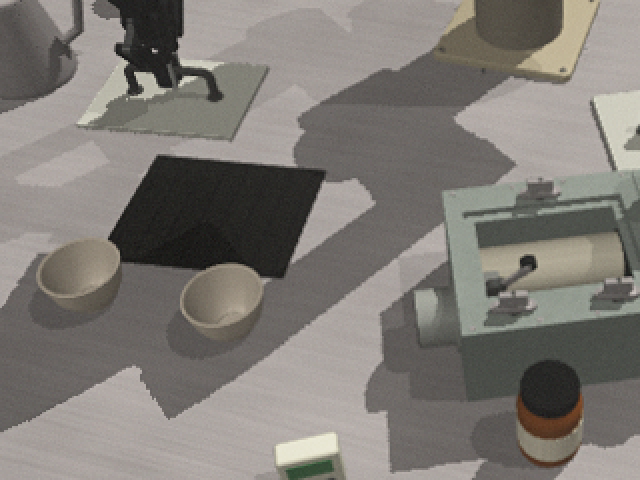

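>>> drive_tool(moves=[[[0,0,-6],0],[[0,0,-20],0],[[0,0,-42],0],[[0,0,-68],0],[[0,0,-95],0],[[0,0,-122],0],[[0,0,-145],0],[[0,0,-160],0]])

```text
time: 21.67
tool_pos: [493.0, -267.1, 77.8]
tcp_rot: [-179.8, -0.2, 98.4]
ft_force: [0.2, 0.8, -4.3]
finger_gap: 7.9
```

>>> drive_tool(moves=[[[0,0,-8],0],[[0,0,-14],0],[[0,0,-19],0],[[0,0,-23],0],[[0,0,-26],0],[[0,0,-28],0],[[0,0,-29],0],[[0,0,-29],0]])

```text
time: 22.33
tool_pos: [494.5, -269.4, 52.5]
tcp_rot: [180.0, 0.0, 98.3]
ft_force: [-0.7, -0.1, -4.3]
finger_gap: 7.9
```

>>> drive_tool(moves=[[[0,0,-1],0],[[0,0,-2],0],[[0,0,-3],0],[[0,0,-4],0],[[0,0,-4],0],[[0,0,-4],0],[[0,0,-4],0],[[0,0,-4],0]])

```text
time: 23.0
tool_pos: [494.3, -269.3, 48.3]
tcp_rot: [180.0, -0.0, 98.3]
ft_force: [-0.5, 0.6, -4.2]
finger_gap: 7.7
```

>>> drive_tool(moves=[[[0,0,-0.5],0],[[0,0,-1],0],[[0,0,-1.5],0],[[0,0,-2],0],[[0,0,-2],0],[[0,0,-2],0],[[0,0,-2],0],[[0,0,-2],0]])

```text
time: 23.67
tool_pos: [494.4, -269.3, 48.0]
tcp_rot: [-180.0, 0.0, 98.3]
ft_force: [-7.6, 5.1, 11.8]
finger_gap: 7.7
```

Run:
```python
from bench import r
from h import *
s=r.snapshot("scene");x=r.sense();print(x["tool_pos"],x["tcp_rot"],x["time"],x["ft_force"])
cv2.imwrite("pics/b2.png",crop(s["pixels"],60,190,190,150,4))
```

```text
[ 494.44094846 -269.35723289   47.97998471] [-1.79997341e+02  5.94697366e-03  9.83059082e+01] 23.7167 [-8.61951547  5.23491775 12.80738149]
```

View pics/b2.png

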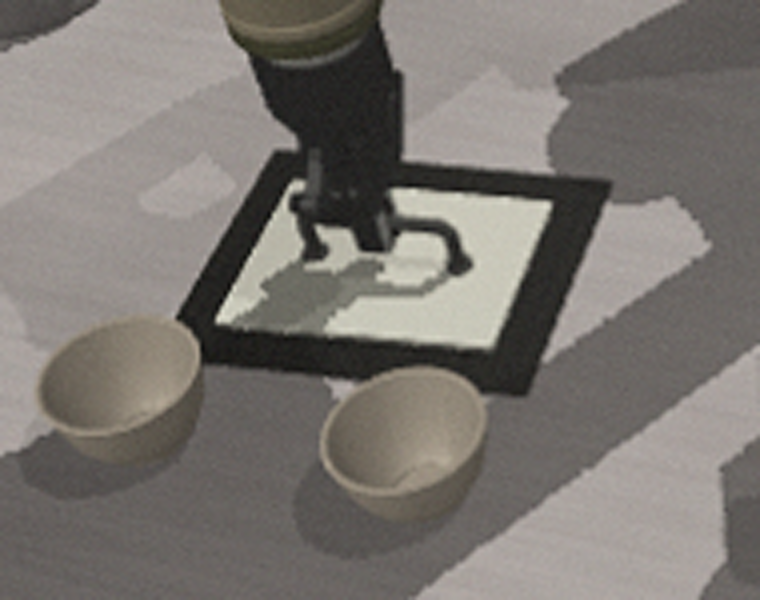

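The panel lies centred on the mat and the force shows contact while it's still gripped. I'll release, retreat, and check the roller's position.

>>> drive_tool(moves=[[[0,0,1],0],[[0,0,1],0],[[0,0,1],0],[[0,0,1],0],[[0,0,1],0],[[0,0,8],0],[[0,0,25],0],[[0,0,50],0]], fingers=45)

```text
time: 24.38
tool_pos: [492.6, -268.1, 94.6]
tcp_rot: [-179.8, -0.2, 98.3]
ft_force: [-0.3, 0.4, 0.3]
finger_gap: 45.2
```

>>> drive_tool(moves=[[[0,0,28],0],[[0,0,60],0],[[0,0,92],0],[[0,0,120],0],[[0,0,138],0],[[0,0,147],0],[[0,0,150],0],[[0,0,150],0]])

```text
time: 25.05
tool_pos: [494.4, -269.3, 246.5]
tcp_rot: [180.0, 0.0, 98.3]
ft_force: [0.5, 0.5, -0.5]
finger_gap: 45.0
```

Run:
```python
from bench import r
from h import *
from fit import E,S as S0
s=r.snapshot("scene");t=r.snapshot("top");x=r.sense();print(x["tool_pos"],x["tcp_rot"],x["time"],x["ft_force"])
im=np.ascontiguousarray(crop(s["pixels"],60,190,190,150,4)); im2=np.ascontiguousarray(crop(s["pixels"],250,205,190,150,4))
im3=np.ascontiguousarray(crop(t["pixels"],180,140,190,150,4))
for i,ss,x0,y0 in((im2,s,250,205),(im3,t,180,140)):
    q=(proj(ss,fr(E,[[20,-30,128],[20,-62,95]]))-[x0,y0]+.5)*4-.5
    for k in q: cv2.circle(i,tuple(int(v) for v in k.round()),3,(0,0,255),-1)
cv2.imwrite("pics/c1.png",cv2.resize(im,(400,316))); cv2.imwrite("pics/c2.png",np.hstack([im2[150:450,80:480],im3[0:400,240:640][50:350]]))
```

```text
both [5.34072981e+02 1.92638127e+02 4.28845705e-01] 24.57104896275236 2.0764940353836323
top [5.34858797e+02 1.91374947e+02 4.26005965e-01] 24.40834382046288 1.4869988724163647
scene [5.33119126e+02 1.93681048e+02 4.32587112e-01] 24.785415807315715 1.3848930804591646
mat [ 4.93529172e+02 -2.69441662e+02  1.35546035e-01] 7.766215710182216 0.8201604888207612
[ 493.62402789 -268.82439289  244.42026137] [-1.79882961e+02 -1.06065791e-01  9.82963299e+01] 25.15 [-1.29707628  0.23828952 -0.19575396]
```

View pics/c1.png

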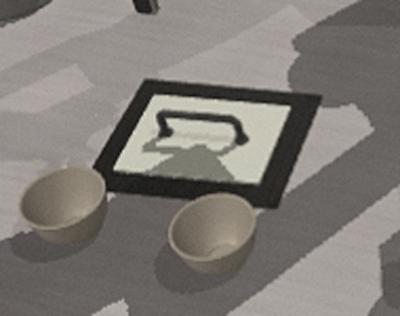

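View pics/c2.png

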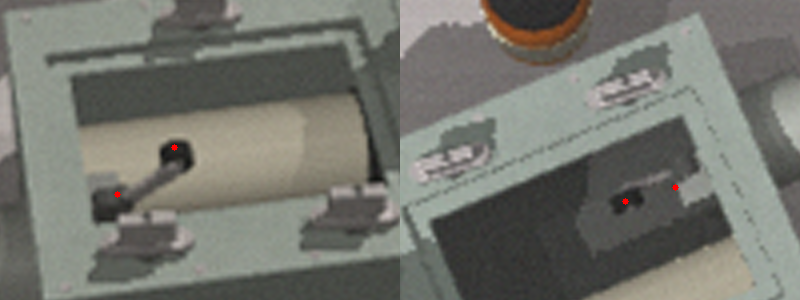

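The panel is flat and centred on the mat. The predicted roller point lands on the roller in both views. Moving over it with the fingers shut.

>>> drive_tool(moves=[[[2,10,0],1],[[5,35,0],3],[[11,70,0],5],[[17,108,0],7],[[23,146,0],9],[[29,184,0],11],[[35,222,0],13],[[41,260,0],15]], fingers=0, squeeze=20)

```text
time: 25.82
tool_pos: [534.4, -6.7, 244.8]
tcp_rot: [-179.9, -0.1, 113.4]
ft_force: [0.3, -0.5, -0.9]
finger_gap: 0.2
```

>>> drive_tool(moves=[[[6,38,0],1],[[12,76,0],1],[[17,110,0],1],[[22,140,0],1],[[26,164,0],1],[[28,178,0],1],[[29,184,-3],1],[[29,186,-8],1]])

```text
time: 26.48
tool_pos: [564.1, 177.5, 237.7]
tcp_rot: [-180.0, 0.0, 114.4]
ft_force: [0.2, -0.1, -0.6]
finger_gap: -0.0
```

>>> drive_tool(moves=[[[0,0,-8],0],[[0,0,-20],0],[[0,0,-34],0],[[0,0,-48],0],[[0,0,-60],0],[[0,0,-68],0],[[0,0,-72],0],[[0,0,-72],0]])

```text
time: 27.15
tool_pos: [563.6, 176.0, 164.8]
tcp_rot: [-179.9, -0.0, 114.3]
ft_force: [0.1, 0.6, 0.7]
finger_gap: 0.1
```

```bash
python3 snap.py d1
```

```text
27.25 [564.6 176.5 166.8] [180.    0.  114.3] [-0.2 -0.5  0.9] -0.1
```

View pics/d1_s.png

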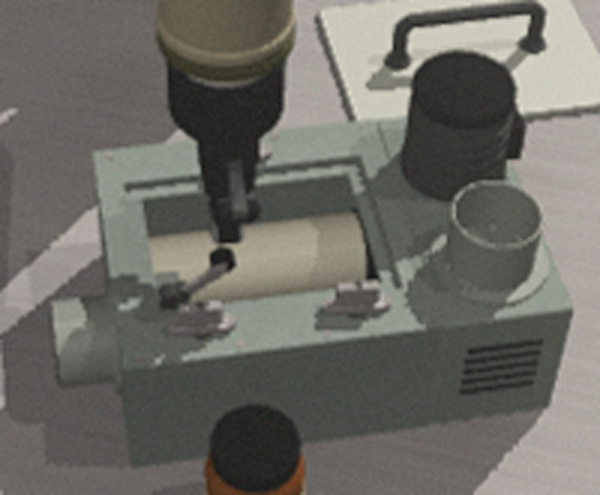

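>>> drive_tool(moves=[[[0,0,-6],0],[[0,0,-13],0],[[0,0,-20],0],[[0,0,-27],0],[[0,0,-32],0],[[0,0,-35],0],[[0,0,-36],0],[[0,0,-36],0]])

```text
time: 27.92
tool_pos: [564.0, 176.6, 129.8]
tcp_rot: [-179.9, -0.0, 114.3]
ft_force: [-0.2, 0.9, 2.2]
finger_gap: -0.1
```

```bash
python3 snap.py d2
python3 - <<'E'
import pickle
from h import *
s=pickle.load(open("d2.pkl","rb"))["scene"]
cv2.imwrite("pics/d2z.png",crop(s["pixels"],280,250,80,60,8))
E
```

```text
28.0167 [564.3 176.5 130.3] [-180.     0.   114.3] [-1.3 -0.7  1.6] 0.0
```

View pics/d2z.png

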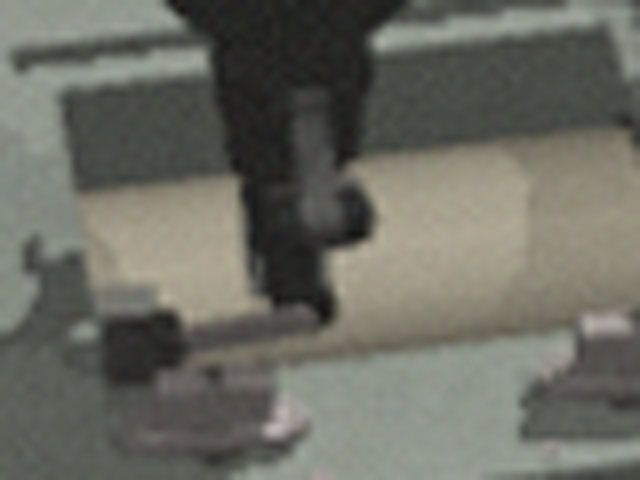

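The arm (190–320, 325) is pressed almost level, well past the click, at about 2 N. Retracting.

>>> drive_tool(moves=[[[0,0,4],0],[[0,0,12],0],[[0,0,24],0],[[0,0,40],0],[[0,0,60],0],[[0,0,80],0],[[0,0,95],0],[[0,0,105],0]])

```text
time: 28.68
tool_pos: [565.4, 177.0, 239.2]
tcp_rot: [179.8, 0.0, 114.3]
ft_force: [0.0, 0.5, -0.1]
finger_gap: 0.4
```

>>> drive_tool(moves=[[[-5,-15,2],0],[[-10,-40,4],0],[[-15,-70,5],0],[[-20,-100,5],0],[[-25,-125,5],0],[[-28,-142,5],0],[[-30,-150,5],0],[[-30,-150,5],0]])

```text
time: 29.35
tool_pos: [534.2, 25.3, 240.8]
tcp_rot: [180.0, 0.0, 114.2]
ft_force: [-0.0, 0.0, 0.1]
finger_gap: 0.0
```

>>> drive_tool(moves=[[[0,0,0],0],[[0,0,0],0],[[0,0,0],0],[[0,0,0],0],[[0,0,0],0],[[0,0,0],0],[[0,0,0],0],[[0,0,0],0]])

```text
time: 30.02
tool_pos: [534.3, 26.9, 240.2]
tcp_rot: [-180.0, -0.0, 114.3]
ft_force: [0.7, 0.7, -0.0]
finger_gap: -0.2
```

```bash
python3 snap.py e1
python3 - <<'E'
import pickle
from h import *
s=pickle.load(open("e1.pkl","rb"))
cv2.imwrite("pics/e1.png",np.hstack([crop(s["scene"]["pixels"],60,190,370,200,2)[:, :],]))
cv2.imwrite("pics/e1top.png",s["top"]["pixels"][:,:,::-1])
E
```

```text
30.1167 [534.3  26.8 240.3] [180.   -0.  114.3] [-0.   0.9 -0.5] 0.1
```

View pics/e1.png

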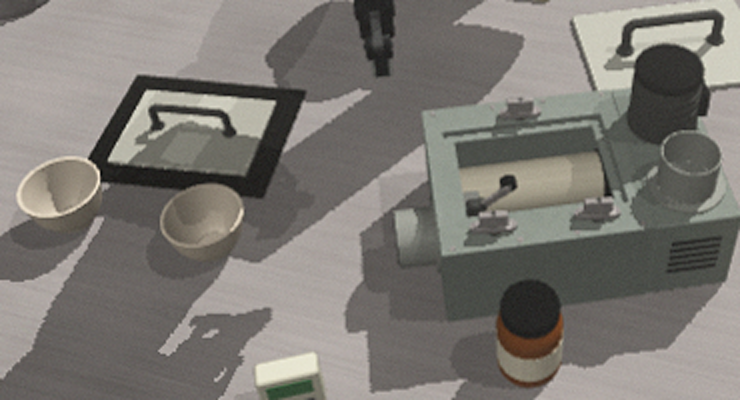

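View pics/e1top.png

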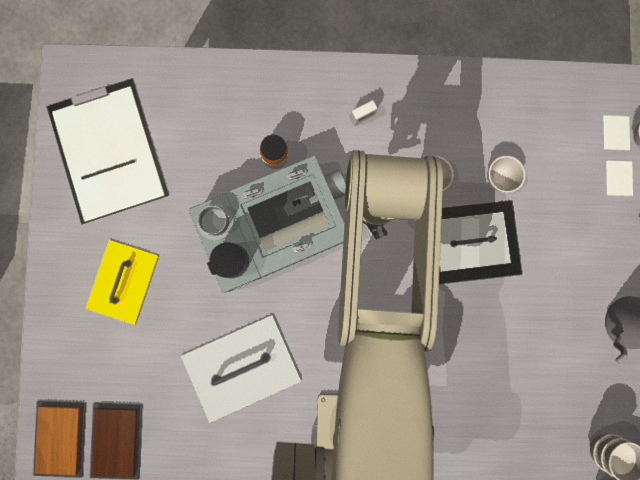

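The roller is up again (508,182). The buttons are aside, the panel is centred on the mat, everything else is where it was, and the arm is clear. Handing in.

```bash
python3 -c "
from bench import r
print(r.hand_in())"
```

```text
the job is handed in; nothing more can be done
None
```

I finished the whole job and handed it in at about 30 s of the 72 s allowed; the hand-in gave no verdict.

- **Buttons:** I turned all three to about 86° from square, going by the gripper's turn. The pictures show each one parallel to the panel's edge.
- **Panel:** I lifted it out by the handle and lowered it onto the mat while still gripping it. The wrist force went from 4 N hanging to 12 N of support at touchdown. The gripper let go at (494, -269) mm, within about 1 mm of the fitted mat centre, and the last pictures show the panel flat with its handle up.
- **Interlock switch:** I pressed the roller about 20 mm down, against 12 mm for the click, at roughly 2 N. The picture showed the arm nearly level, and afterwards it was back up. I judged the click from that depth and picture, since no joint reading was available.
- **Final check:** The arm is clear of everything, with about 0 N at the wrist. The second bowl, the jar and the timer look unmoved in both views. The arm hides most of the first bowl from above, so I checked that one only in the scene view.
- **Disagreement:** The two cameras placed the extractor about 2 mm apart in each of x and y, close to the stated 2 mm calibration. I used the joint fit, and it held up at every grasp.

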